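# Turn a microscope stage insert over into the UV cabinet and shut the lid

### The arm

A 7-joint arm with a two-finger parallel gripper is mounted at the origin on the work surface. World frame = base frame: x ahead of the robot, y to its left, z up, the work surface at z = 0. Lengths are in m, angles in rad, forces in N, time in s.
With the tool pointing down it reaches from about 0.4 to 0.875 m from the base axis. Payload 19.3 kg.
Tool frame: the origin (TCP) lies at the very end of the fingers, on their centre line; the grasp point (between the pads) lies manip.grasp_offset behind it (manip.grasp_offset is the distance from the TCP to the grasp point, in m); z points along the fingers, y is the line along which they close (so a half turn about z gives the same grasp; the last joint's range is limited). The gripper opens to 85 mm and grips with 20 to 120 N. Pads are 22 mm wide; open, the fingers measure 114 mm over their backs; the gripper's body (76 mm by 85 mm) begins 54 mm behind the grasp point. The pads swing forward as they close: fully open they stand 13 mm farther back than shut.
Start: joints at [1.196, 0.521, -0.036, 1.599, 0.021, 1.021, -0.113], TCP at [0.188, -0.596, 0.231] pointing down, gripper open.
Joint ranges: [-2.91, 2.91], [-0.3, 2.13], [-1.5, 1.42], [0.17, 2.43], [-1.26, 4.41], [0.16, 1.93], [-2.52, 2.52]. Speed limits (rad/s): [1.89, 1.89, 2.39, 2.39, 3.01, 3.01, 3.01].

### API

Orientations are given as a unit quaternion [w, x, y, z].
In Python, from station import manip gives the robot as it stands.
- The arm moves only by the tool arm_command, never from a script. Its argument "increments" is a list that holds one entry, the list of rows, each a list of 7 numbers: the shift along the world's x, y, z in m, then the turn, a rotation vector about the world's x, y, z in rad, then the finger opening in m, from 0 to 0.0854. A call has 1 to 5 rows; each row shifts and turns the commanded pose from where the row before left it; what a row does not reach is not made up. A row lasts 1/8 s, in which the tool goes at most 62.5 mm and 10.7 degrees, less where a joint would pass 70% of its speed; a pose out of reach is approached as far as the arm can. A call is refused whole if a number of a shift passes 0.0625 or a number of a turn 0.188, either way. A call with a gripper value outside its range is refused whole. The fingers move at their own pace and stop on an object; the grip force is fixed at half the most. Time passes only in rows, so rows that do not move let the fingers close. It gives the time, the measured TCP pose, the force, the opening and the grip force at its end, in the units of the state.
- manip.get_state(): the state, without advancing time (a new reading comes with each control period).
- manip.capture(name): name is "side" or "top"; returns the picture (480x640x3 uint8, blue, green, red); there is no depth.
- manip.calibration(name): a dict with "intrinsics" (3x3 intrinsics, pixels), "R" (3x3) and "t" (3): a world point X has camera coordinates R X + t. Camera axes: x right, y down, z forward; pixel columns grow to the right and rows downward; lengths in m; the calibration is good to about 2 mm. A picture is of the moment at which its call begins. calibration takes no time and is no camera call.
- manip.hand_in(): hands the job in; it is judged then, once.
The state is a dict: "t": time; "q": joint angles; "joint_velocities": joint speeds; "effort": joint torques, N m; "tool_pos": TCP position; "ee_rot": TCP orientation; "ft_force": force on the tool from outside, world axes, zero at the start; "moment": the same for the moment, N m; "width": finger opening in m; "finger_force": force on a finger pad.
Only numpy, scipy, OpenCV 4.12 (cv2) and the standard library are available. Lean on these libraries where they do the work, as an engineer would, in place of code of your own. Each camera call takes 0.05 s, during which the arm holds its last target. There are 200 camera calls.

### The job

The recessed face of the black microscope stage insert has had its ultraviolet light; its other face is next. Without lifting the insert, slide it off the loading shelf and tip it over down the cabinet's sloping end wall, so that it lies flat on the cabinet floor with its recess downwards. Then break the lid's locked folding stay by pressing in its knuckle, and lower the lid gently until it is fully shut, leaving the other things on the bench and shelf where they are.

Things in the scene. Friction and masses are not known exactly. Their poses are not given: they have to be found in the camera images.
- cabinet: White UV cabinet, fixed, 350 mm long (its y), 260 wide (its x). Origin: centre of its underside, on the bench; x across, y along it towards the loading shelf, z up; offsets below are in this frame, mm. Loading shelf: flat steel at z = 110, y = 29 to 180, x = -130 to 190. Beyond it lies a well, open at the top, x = -120 to 120, y = 29 to -155, with its rim at z = 110.
- shelf_edge (a point): Middle of the shelf's straight edge, (0, 29, 110). An insert eased square over it (30 to 50 mm/s) slides down the slope, stands on its long edge in the gutter and leans on the slope, its top about 32 mm above the shelf; pushed on slowly up there, away from the shelf, it topples onto its other face. Shot off fast it overshoots the gutter and stays recess up.
- slope_foot (a point): Middle of the foot of the steel slope (the well's end wall, 55 degrees from level, down from the shelf edge): (0, -12, 52). Here is a gutter 22 mm wide, y = -12 to -34, 12 mm deeper than the floor.
- floor_center (a point): Middle of the cabinet floor, on its surface: (0, -94.5, 64). The floor runs from y = -34 to -155.
- insert_center (a point): Centre (half-way through its thickness) of the black stage insert, a plate 160 x 110 x 10 mm, 0.16 to 0.3 kg, with a recess 132 x 86 mm, 5 deep, in one face and a 78 x 34 slot through its middle. x: along the 160 side; y: along the 110 side; z: out of the recessed face. It starts on the shelf, recess up, long sides within 0.15 rad of the shelf edge's direction.
- lid (a joint): Angle of the lid in rad: 0 as it stands propped open at the start (105 degrees from shut), grows as it closes, 1.833 is shut. The hinge is stiff (0.7 N m): the lid stays wherever it is left and must be pushed all the way (about 5 N at its edge at first, 1 N near shut). It can open 0.03 further.
- lid_hinge (a point): Middle of the lid's hinge line, (0, -160, 110); the line runs along the cabinet's x. Shut, the lid lies from here 196 mm towards the cabinet's +y, its underside level with the rim.
- lid_edge (a point): Middle of the lid's free edge, half-way through its 12 mm thickness, 196 mm from the hinge line. x: along the edge (the lid is 260 wide); y: from hinge to edge; z: out of the outer face. A flat pull tab 90 mm wide, 5 thick reaches 18 mm beyond the edge. Two lamp tubes stick out of the inner face by 22 mm.
- stay (a joint): Knuckle angle in rad of the lid's folding stay (two steel links of 88 mm, at cabinet x = -113): 0 locked, bent slightly outwards against its stop, so that the lid cannot shut; 0.21 straight; above that it is broken and folds as the lid is lowered, about 3.2 when shut. Pushing the knuckle towards the hinge line (down and to the cabinet's -y) breaks it, with 2 to 7 N over about 20 mm.
- stay_knuckle (a point): Centre of the stay's knuckle, a dark disc 22 mm across, 14 thick, its axis along the cabinet's x. Locked it lies about 45 mm to +y of the hinge line and 52 mm above it, free from above.
- objective_can: Black objective can, 38 mm across, 52 high, standing on the +x wing of the loading shelf. Bystander; origin at its underside.
- slide_box: Slide box 142 x 87 x 34 mm beside the cabinet, to its -x. Bystander; origin at its underside.
- petri_dish: Clear round dish 92 mm across, 16 high. Bystander; origin at its underside.
- dropper: Amber dropper bottle 36 mm across, 75 high. Bystander; origin at its underside.
- forceps: Steel forceps 125 mm long. Bystander; origin at its middle.
- screwdriver: Small screwdriver 160 mm long. Bystander; origin at its middle.
- beaker: Glass beaker 68 mm across, 90 high. Bystander; origin at its underside.
- insert: The same insert; origin: centre of its face opposite the recess.
Things that resemble listed ones, but are neither listed nor needed, are in the scene too. Of the things that look like the insert, the largest one is meant.

How it is judged:
By the outcome, as a careful person would: the job done as asked, in the order asked, and still so for the second after the job is handed in, with the robot touching nothing.
It also fails if it takes over 72 s, if anything falls off the work surface, if the arm or the gripper's body presses on something with over 40 N, if the wrist force passes 120 N, or if a joint passes its speed limit or range.

## Working session

There is one attempt and no reset: what is moved stays moved. The work goes in short steps, Python scripts to look and compute and a tool call to move; the robot and the scene stay as the last step left them, time stands still between calls to the robot, and variables do not carry over. Pictures are saved under pics/ and viewed, at most 10 in all, crops included, and the job is handed in when it is done.

Besides the shell and the picture viewer there is one more tool, called after ">>>" as name([rows], argument=value, ...), one row to a line, values as JSON. arm_command: Moves the arm, as the interface text tells. Its arguments: {"type":"object","properties":{"increments":{"type":"array"}},"required":["increments"]}

```bash
mkdir -p pics; ls; python3 - <<'E'
from station import manip
import cv2,numpy as np
for n in("side","top"):
    cv2.imwrite(f"pics/{n}0.png",manip.capture(n)); c=manip.calibration(n)
    print(n,np.round(c["intrinsics"],1).tolist(),np.round(c["R"],4).tolist(),np.round(c["t"],4).tolist())
s=manip.get_state();print(s["t"],s["tool_pos"],s["ee_rot"],s["width"],s["ft_force"],manip.grasp_offset)
E
```

```text
pics
side [[589.9, 0.0, 317.5], [0.0, 589.9, 236.3], [0.0, 0.0, 1.0]] [[0.9201, -0.3912, 0.0197], [-0.2529, -0.6315, -0.733], [0.2992, 0.6694, -0.68]] [-0.5171, 0.2474, 1.462]
top [[536.7, 0.0, 311.7], [0.0, 536.7, 234.2], [0.0, 0.0, 1.0]] [[-0.0233, -0.9997, -0.0081], [-0.9883, 0.0243, -0.1504], [0.1505, 0.0045, -0.9886]] [-0.0115, 0.5906, 1.3093]
0.1 [ 0.18742994 -0.59592602  0.23079738] [-4.81692431e-04  9.88412698e-01  1.51789636e-01 -1.11919890e-04] 0.08566764972189124 [-0.3850243  -0.51709324 -0.34623891] 0.0187
```

View pics/top0.png

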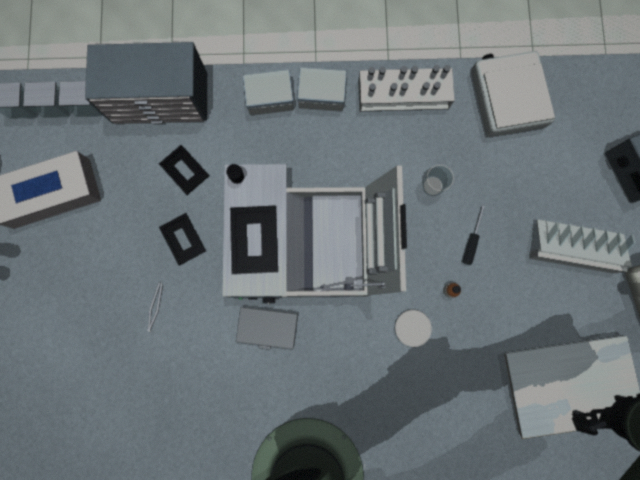

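View pics/side0.png

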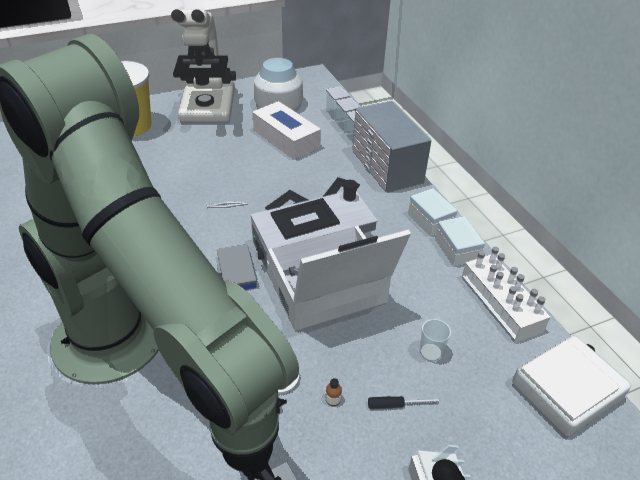

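Top view: the candidates are the large black frame on the shelf at (254,239) and two small black frames on the bench at (183,170) and (183,239). I choose the largest, at (254,239). The can is at (235,174), the lid stands at x≈400, and the stay knuckle is near (350,283). The side view shows the same layout, with the lid propped open.

```bash
cat > h.py <<'E'
from station import manip
import cv2,numpy as np
C={n:manip.calibration(n) for n in("side","top")}
def ray(n,p):
    c=C[n];d=c["R"].T@np.linalg.inv(c["intrinsics"])@np.array([p[0],p[1],1.]);o=-c["R"].T@c["t"];return o,d
def onz(n,p,z):
    o,d=ray(n,p);return o+d*(z-o[2])/d[2]
def proj(n,X):
    c=C[n];v=c["intrinsics"]@(c["R"]@np.asarray(X,float)+c["t"]);return v[:2]/v[2]
def tri(pa,pb):
    (o,d),(a,b)=ray("top",pa),ray("side",pb)
    s=np.linalg.lstsq(np.c_[d,-b],a-o,rcond=None)[0];P,Q=o+s[0]*d,a+s[1]*b
    return (P+Q)/2,np.linalg.norm(P-Q)
def black(im,x0,y0,x1,y1,thr=60):
    m=np.zeros(im.shape[:2],np.uint8);m[y0:y1,x0:x1]=(im[y0:y1,x0:x1].max(2)<thr)*255
    return m
E
python3 - <<'E'
from h import *
im=cv2.imread("pics/top0.png")
cr=im[145:315,210:420];cv2.imwrite("pics/crop0.png",cv2.resize(cr,None,fx=3.5,fy=3.5,interpolation=cv2.INTER_CUBIC))
m=black(im,224,195,286,285)
c=max(cv2.findContours(m,cv2.RETR_EXTERNAL,2)[0],key=cv2.contourArea)
r=cv2.minAreaRect(c);b=cv2.boxPoints(r);print(r)
P=np.array([onz("top",p,.12) for p in b]);print(P.round(4),P.mean(0),[np.linalg.norm(P[i]-P[i-1]) for i in range(4)])
for p in [(223,165),(286,164),(223,297)]:print(p,onz("top",p,.11).round(4))
E
```

```text
((253.5222930908203, 239.17962646484375), (65.37471008300781, 45.04137420654297), 88.12212371826172)
[[0.649  0.1687 0.12  ]
 [0.6499 0.0605 0.12  ]
 [0.4927 0.0575 0.12  ]
 [0.4918 0.1637 0.12  ]] [0.57082159 0.11259927 0.12      ] [np.float64(0.15727339429409543), np.float64(0.10820445966214279), np.float64(0.15719735056083842), np.float64(0.10621613945868263)]
(223, 165) [0.757  0.1873 0.11  ]
(286, 164) [0.7556 0.0328 0.11  ]
(223, 297) [0.4354 0.1868 0.11  ]
```

View pics/crop0.png

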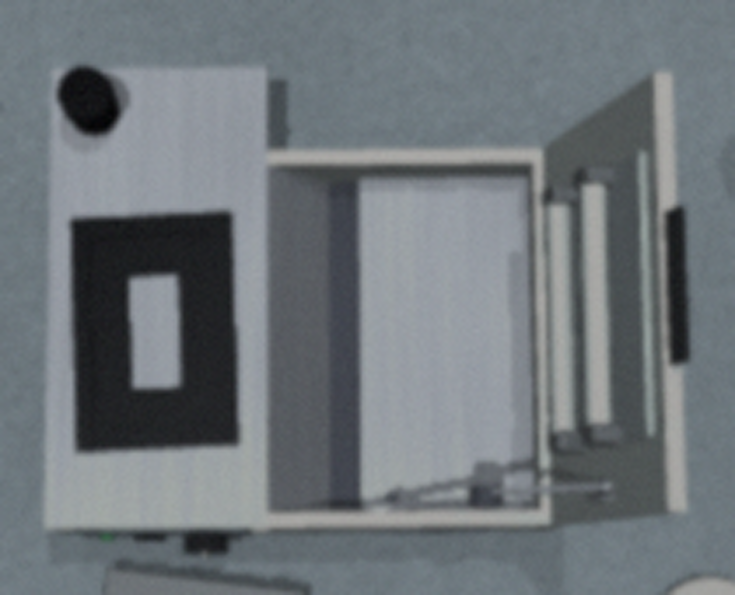

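The crop confirms the large frame, with its slot, on the shelf. The shelf corners are at crop (52,68), (46,527) and (266,68). The knuckle is at about crop (487,482), with the stay anchors at (398,495) and (605,488).

```bash
python3 - <<'E'
from h import *
f=lambda x,y:(210+x/3.5-.36,145+y/3.5-.36)
for n,p in dict(TL=(52,68),BL=(46,527),TR=(267,68),B2=(551,525),T2=(543,150),e1=(267,150),e2=(267,512)).items(): print(n,onz("top",f(*p),.11).round(4))
print("knuckle",onz("top",f(487,480),.165).round(4))
s=cv2.imread("pics/side0.png")[170:340,230:430]; cv2.imwrite("pics/crop1.png",cv2.resize(s,None,fx=3.5,fy=3.5,interpolation=cv2.INTER_CUBIC))
E
```

```text
TL [0.7593 0.1836 0.11  ]
BL [0.4396 0.1873 0.11  ]
TR [0.7554 0.033  0.11  ]
B2 [ 0.4329 -0.1531  0.11  ]
T2 [ 0.6918 -0.1576  0.11  ]
e1 [0.6966 0.034  0.11  ]
e2 [0.4462 0.038  0.11  ]
knuckle [ 0.4608 -0.1077  0.165 ]
```

View pics/crop1.png

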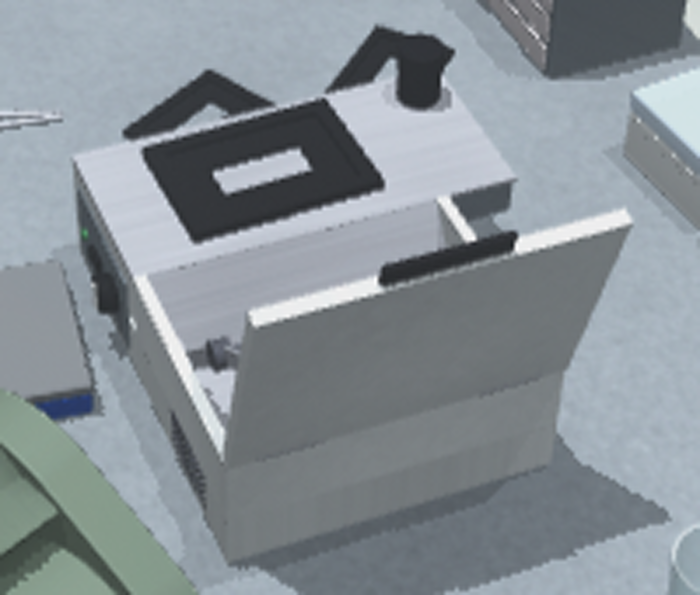

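>>> arm_command([
  [[0.0, 0, 0.045, 0, 0, 0, 0.06], [0.0, 0, 0.045, 0, 0, 0, 0.06], [0.0, 0, 0.045, 0, 0, 0, 0.06], [0.0, 0, 0.045, 0, 0, 0, 0.06], [0.0192, 0.04, 0.02, 0, 0, 0.0625, 0.06]],
])

```text
t: 0.72
tool_pos: [0.2056, -0.5574, 0.4326]
ee_rot: [0.001, 0.983, 0.181, -0.0]
ft_force: [0.5, -0.2, -0.1]
width: 0.0596
finger_force: 0.0
```

>>> arm_command([
  [[0.0192, 0.04, 0, 0, 0, 0.0625, 0.06], [0.0192, 0.04, 0, 0, 0, 0.0625, 0.06], [0.0192, 0.04, 0, 0, 0, 0.0625, 0.06], [0.0192, 0.04, 0, 0, 0, 0.0625, 0.06], [0.0192, 0.04, 0, 0, 0, 0.0625, 0.06]],
])

```text
t: 1.35
tool_pos: [0.3031, -0.3547, 0.4311]
ee_rot: [-0.0, 0.942, 0.334, -0.0]
ft_force: [0.7, -0.5, -0.7]
width: 0.0603
finger_force: 0.0
```

>>> arm_command([
  [[0.0192, 0.04, 0, 0, 0, 0.0625, 0.06], [0.0192, 0.04, 0, 0, 0, 0.0625, 0.06], [0.0192, 0.04, 0, 0, 0, 0.0625, 0.06], [0.0192, 0.04, 0, 0, 0, 0.0625, 0.06], [0.0192, 0.04, 0, 0, 0, 0.0625, 0.06]],
])

```text
t: 1.98
tool_pos: [0.399, -0.1548, 0.4312]
ee_rot: [0.0, 0.879, 0.477, -0.0]
ft_force: [0.4, -0.6, 0.2]
width: 0.0601
finger_force: 0.0
```

```bash
cat > st.py <<'E'
from station import manip
import numpy as np
from scipy.spatial.transform import Rotation as R
s=manip.get_state();w,x,y,z=s["ee_rot"];M=R.from_quat([x,y,z,w]).as_matrix()
print("t",round(s["t"],2),"p",np.round(s["tool_pos"],4),"z",M[:,2].round(3),"yaw",round(np.degrees(np.arctan2(M[1,1],M[0,1])),2),"q",np.round(s["q"],2),"w",round(s["width"],4),"F",np.round(s["ft_force"],1))
E
python3 st.py
```

```text
t 1.98 p [ 0.399  -0.1548  0.4312] z [-0. -0. -1.] yaw -33.04 q [ 0.67  0.04 -0.46  1.75  0.02  1.36 -0.37] w 0.0601 F [ 0.4 -0.6  0.2]
```

>>> arm_command([
  [[0.0191, 0.0377, 0, 0, 0, 0.0625, 0.06], [0.0191, 0.0377, 0, 0, 0, 0.0625, 0.06], [0.0191, 0.0377, 0, 0, 0, 0.0625, 0.06], [0.0191, 0.0377, 0, 0, 0, 0.0625, 0.06], [0.0191, 0.0377, 0, 0, 0, 0.0625, 0.06]],
])

```text
t: 2.6
tool_pos: [0.4946, 0.0334, 0.4312]
ee_rot: [-0.0, 0.794, 0.608, -0.0]
ft_force: [0.5, -0.6, -0.0]
width: 0.06
finger_force: 0.0
```

>>> arm_command([
  [[0.0191, 0.0377, 0, 0, 0, 0.0625, 0.06], [0.0191, 0.0377, 0, 0, 0, 0.0625, 0.06], [0.0191, 0.0377, 0, 0, 0, 0.0625, 0.06], [0.0191, 0.0377, 0, 0, 0, 0.0625, 0.06], [0, 0, -0.04, 0, 0, 0, 0.06]],
])

```text
t: 3.22
tool_pos: [0.5714, 0.1868, 0.3916]
ee_rot: [-0.0, 0.711, 0.703, 0.002]
ft_force: [1.5, 1.2, -0.7]
width: 0.0598
finger_force: 0.0
```

>>> arm_command([
  [[0, 0, -0.05, 0, 0, 0, 0.06], [0, 0, -0.05, 0, 0, 0, 0.06], [0, 0, -0.05, 0, 0, 0, 0.06], [0, 0, -0.05, 0, 0, 0, 0.06], [0, 0, 0, 0, 0, 0, 0.06]],
])

```text
t: 3.85
tool_pos: [0.569, 0.1823, 0.1886]
ee_rot: [-0.001, 0.713, 0.702, -0.003]
ft_force: [-0.8, 0.1, 0.1]
width: 0.06
finger_force: 0.0
```

```bash
python3 st.py
```

```text
t 3.85 p [0.569  0.1823 0.1886] z [-0.006 -0.002 -1.   ] yaw -0.9 q [ 0.05  0.61 -0.68  1.69  0.44  1.01 -0.8 ] w 0.06 F [-0.8  0.1  0.1]
```

>>> arm_command([
  [[0, 0.003, -0.025, 0, 0, 0, 0.06], [0, 0, -0.025, 0, 0, 0, 0.06], [0, 0, -0.012, 0, 0, 0, 0.06], [0, 0, -0.006, 0, 0, 0, 0.06], [0, 0, 0, 0, 0, 0, 0.06]],
])

```text
t: 4.47
tool_pos: [0.571, 0.1862, 0.124]
ee_rot: [0.0, 0.713, 0.701, 0.0]
ft_force: [-0.4, -0.2, 0.5]
width: 0.06
finger_force: 0.0
```

>>> arm_command([
  [[0, 0, -0.003, 0, 0, 0, 0.06], [0, 0, -0.002, 0, 0, 0, 0.06], [0, 0, 0, 0, 0, 0, 0.06]],
])

```text
t: 4.85
tool_pos: [0.5706, 0.1861, 0.1183]
ee_rot: [0.0, 0.713, 0.701, -0.0]
ft_force: [-0.2, 0.4, -0.6]
width: 0.0598
finger_force: 0.0
```

```bash
python3 st.py; python3 - <<'E'
from h import *
a=manip.capture("top")[140:320,205:415];cv2.imwrite("pics/c2.png",cv2.resize(a,None,fx=3.5,fy=3.3))
E
```

```text
t 4.85 p [0.5706 0.1861 0.1183] z [-0. -0. -1.] yaw -0.92 q [ 0.01  0.69 -0.63  1.74  0.51  0.88 -0.86] w 0.0598 F [-0.2  0.4 -0.6]
```

View pics/c2.png

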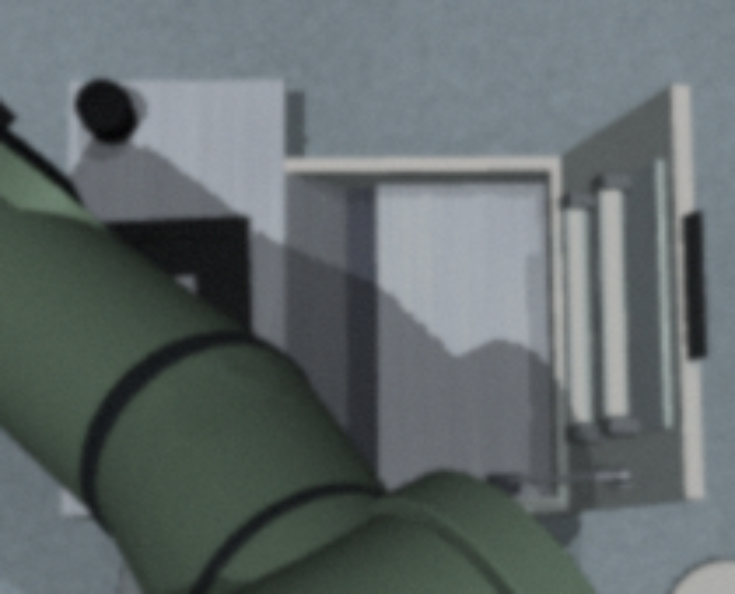

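The top view shows the arm over the shelf. The insert's visible edge (crop 250,217) hasn't moved, and the can (105,110) is clear. Next I feel down for the shelf.

>>> arm_command([
  [[0, 0, -0.002, 0, 0, 0, 0.06], [0, 0, -0.002, 0, 0, 0, 0.06], [0, 0, 0, 0, 0, 0, 0.06]],
])

```text
t: 5.28
tool_pos: [0.5705, 0.1861, 0.1141]
ee_rot: [-0.0, 0.713, 0.701, -0.0]
ft_force: [0.5, -0.2, -0.1]
width: 0.0598
finger_force: 0.0
```

>>> arm_command([
  [[0, 0, -0.0015, 0, 0, 0, 0.06], [0, 0, 0, 0, 0, 0, 0.06]],
])

```text
t: 5.52
tool_pos: [0.5706, 0.1861, 0.1127]
ee_rot: [-0.0, 0.713, 0.701, -0.0]
ft_force: [-0.4, 0.0, -1.1]
width: 0.0601
finger_force: 0.0
```

>>> arm_command([
  [[0, 0, -0.0015, 0, 0, 0, 0.06], [0, 0, 0, 0, 0, 0, 0.06]],
])

```text
t: 5.78
tool_pos: [0.5706, 0.1861, 0.1112]
ee_rot: [-0.0, 0.713, 0.701, -0.0]
ft_force: [-0.0, 0.1, -0.8]
width: 0.0599
finger_force: 0.0
```

>>> arm_command([
  [[0, 0, -0.0015, 0, 0, 0, 0.06], [0, 0, 0, 0, 0, 0, 0.06]],
])

```text
t: 6.02
tool_pos: [0.5706, 0.1861, 0.1096]
ee_rot: [-0.0, 0.713, 0.701, -0.0]
ft_force: [0.3, 0.0, -0.1]
width: 0.0599
finger_force: 0.0
```

>>> arm_command([
  [[0, 0, -0.0015, 0, 0, 0, 0.06], [0, 0, 0, 0, 0, 0, 0.06]],
])

```text
t: 6.28
tool_pos: [0.5706, 0.1861, 0.1082]
ee_rot: [-0.0, 0.713, 0.701, -0.0]
ft_force: [0.2, 0.1, -0.2]
width: 0.06
finger_force: 0.0
```

>>> arm_command([
  [[0, 0, -0.0015, 0, 0, 0, 0.06], [0, 0, 0, 0, 0, 0, 0.06]],
])

```text
t: 6.52
tool_pos: [0.5706, 0.1861, 0.1067]
ee_rot: [-0.0, 0.713, 0.701, -0.0]
ft_force: [-1.2, 0.2, 0.0]
width: 0.0598
finger_force: 0.0
```

>>> arm_command([
  [[0, 0, -0.0015, 0, 0, 0, 0.06], [0, 0, 0, 0, 0, 0, 0.06]],
])

```text
t: 6.78
tool_pos: [0.5706, 0.1861, 0.1052]
ee_rot: [-0.0, 0.713, 0.701, -0.0]
ft_force: [-0.3, 0.5, -0.8]
width: 0.0598
finger_force: 0.0
```

>>> arm_command([
  [[0, 0, -0.0015, 0, 0, 0, 0.06], [0, 0, 0, 0, 0, 0, 0.06]],
])

```text
t: 7.02
tool_pos: [0.5708, 0.1862, 0.1049]
ee_rot: [0.0, 0.713, 0.701, 0.0]
ft_force: [-5.6, -3.5, 19.7]
width: 0.06
finger_force: 10.1
```

>>> arm_command([
  [[0, 0, 0.0045, 0, 0, 0, 0.06], [0, -0.005, 0, 0, 0, 0, 0.06], [0, -0.005, 0, 0, 0, 0, 0.06], [0, -0.005, 0, 0, 0, 0, 0.06], [0, -0.005, 0, 0, 0, 0, 0.06]],
])

```text
t: 7.65
tool_pos: [0.5706, 0.1658, 0.1083]
ee_rot: [-0.0, 0.713, 0.701, 0.0]
ft_force: [-0.1, 1.9, 1.6]
width: 0.0601
finger_force: 1.2
```

>>> arm_command([
  [[0, -0.005, 0, 0, 0, 0, 0.06], [0, -0.005, 0, 0, 0, 0, 0.06], [0, -0.005, 0, 0, 0, 0, 0.06], [0, -0.005, 0, 0, 0, 0, 0.06], [0, -0.005, 0, 0, 0, 0, 0.06]],
])

```text
t: 8.28
tool_pos: [0.5706, 0.1407, 0.1082]
ee_rot: [-0.0, 0.713, 0.701, -0.0]
ft_force: [-0.5, 2.3, 0.8]
width: 0.0604
finger_force: 0.9
```

```bash
python3 st.py; python3 - <<'E'
from h import *
a=manip.capture("side")[130:340,210:430];b=manip.capture("top")[140:320,205:415]
cv2.imwrite("pics/c3.png",np.hstack([cv2.resize(a,(400,400)),cv2.resize(b,(400,400))]))
E
```

```text
t 8.28 p [0.5706 0.1407 0.1082] z [-0. -0. -1.] yaw -0.92 q [ 0.09  0.69 -0.63  1.78  0.52  0.85 -0.8 ] w 0.0604 F [-0.5  2.3  0.8]
```

View pics/c3.png

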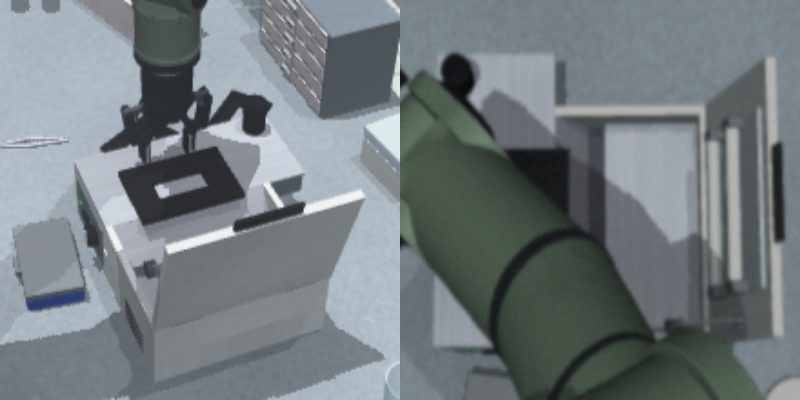

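Both views show the two fingers behind the insert and the insert square to the shelf edge, just over it. I push on at 40 mm/s.

>>> arm_command([
  [[0, -0.005, 0, 0, 0, 0, 0.06], [0, -0.005, 0, 0, 0, 0, 0.06], [0, -0.005, 0, 0, 0, 0, 0.06], [0, -0.005, 0, 0, 0, 0, 0.06], [0, -0.005, 0, 0, 0, 0, 0.06]],
])

```text
t: 9.0
tool_pos: [0.5706, 0.1157, 0.1083]
ee_rot: [-0.0, 0.713, 0.701, -0.0]
ft_force: [0.2, 1.5, -0.0]
width: 0.06
finger_force: 0.7
```

>>> arm_command([
  [[0, -0.005, 0, 0, 0, 0, 0.06], [0, -0.005, 0, 0, 0, 0, 0.06], [0, -0.005, 0, 0, 0, 0, 0.06], [0, -0.005, 0, 0, 0, 0, 0.06], [0, -0.005, 0, 0, 0, 0, 0.06]],
])

```text
t: 9.62
tool_pos: [0.5707, 0.0909, 0.1083]
ee_rot: [-0.0, 0.713, 0.701, 0.0]
ft_force: [0.3, 2.5, 0.5]
width: 0.0601
finger_force: 1.1
```

```bash
python3 st.py; python3 - <<'E'
from h import *
for i in range(1):
    cv2.imwrite("pics/s4.png",manip.capture("side"));cv2.imwrite("pics/t4.png",manip.capture("top"))
for i,n in enumerate(("s","t")):
    im=cv2.imread(f"pics/{n}4.png"); print(n)
m=black(cv2.imread("pics/s4.png"),250,175,360,300,70)
n,l,st,c=cv2.connectedComponentsWithStats(m);print([(a.tolist()) for a in st[1:] if a[4]>40])
for y in (.06,.035,.0,-.03): print(y,[proj("side",(.57,y,z)).round(0).tolist() for z in (.11,.142)])
E
```

```text
t 9.62 p [0.5707 0.0909 0.1083] z [ 0.  0. -1.] yaw -0.92 q [ 0.18  0.68 -0.63  1.8   0.52  0.83 -0.73] w 0.0601 F [0.3 2.5 0.5]
s
t
[[266, 175, 94, 86, 3398], [255, 240, 9, 20, 86]]
0.06 [[312.0, 231.0], [313.0, 222.0]]
0.035 [[316.0, 237.0], [316.0, 228.0]]
0.0 [[321.0, 245.0], [321.0, 236.0]]
-0.03 [[326.0, 252.0], [326.0, 243.0]]
```

>>> arm_command([
  [[0, -0.005, 0, 0, 0, 0, 0.06], [0, -0.005, 0, 0, 0, 0, 0.06], [0, 0, 0, 0, 0, 0, 0.06]],
])

```text
t: 10.1
tool_pos: [0.5707, 0.0805, 0.1082]
ee_rot: [0.0, 0.713, 0.701, -0.0]
ft_force: [-0.4, 0.7, 0.0]
width: 0.0603
finger_force: 0.0
```

```bash
python3 - <<'E'
from h import *
a=manip.capture("side")[130:340,210:430];b=manip.capture("top")[140:320,205:415]
cv2.imwrite("pics/c4.png",np.hstack([cv2.resize(a,(400,400)),cv2.resize(b,(400,400))]))
E
```

```text
(no output)
```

View pics/c4.png

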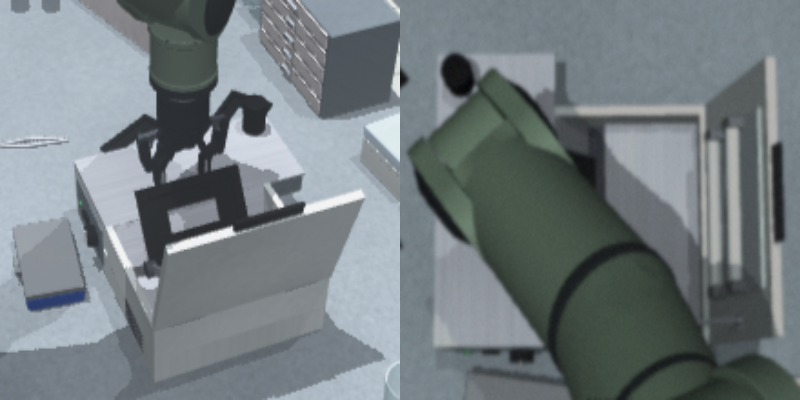

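The side view shows the insert standing in the gutter and leaning on the slope, recess facing the lid, its top above the shelf just ahead of the fingers. I raise the fingertips to about z = 131 mm and topple it slowly.

>>> arm_command([
  [[0, 0, 0.01, 0, 0, 0, 0.06], [0, 0, 0.008, 0, 0, 0, 0.06], [0, -0.003, 0, 0, 0, 0, 0.06], [0, -0.003, 0, 0, 0, 0, 0.06], [0, -0.003, 0, 0, 0, 0, 0.06]],
])

```text
t: 10.82
tool_pos: [0.5705, 0.0717, 0.1261]
ee_rot: [-0.0, 0.713, 0.701, -0.0]
ft_force: [0.0, 0.3, -0.4]
width: 0.0599
finger_force: 0.0
```

>>> arm_command([
  [[0, -0.003, 0, 0, 0, 0, 0.06], [0, -0.003, 0, 0, 0, 0, 0.06], [0, -0.003, 0, 0, 0, 0, 0.06], [0, -0.003, 0, 0, 0, 0, 0.06], [0, -0.003, 0, 0, 0, 0, 0.06]],
])

```text
t: 11.45
tool_pos: [0.5706, 0.0569, 0.1263]
ee_rot: [-0.0, 0.713, 0.701, -0.0]
ft_force: [0.3, 1.3, 0.6]
width: 0.0599
finger_force: 0.4
```

>>> arm_command([
  [[0, -0.003, 0, 0, 0, 0, 0.06], [0, -0.003, 0, 0, 0, 0, 0.06], [0, -0.003, 0, 0, 0, 0, 0.06], [0, -0.003, 0, 0, 0, 0, 0.06], [0, -0.003, 0, 0, 0, 0, 0.06]],
])

```text
t: 12.08
tool_pos: [0.5706, 0.0419, 0.1263]
ee_rot: [-0.0, 0.713, 0.701, -0.0]
ft_force: [-0.4, 0.8, -0.6]
width: 0.0601
finger_force: 0.2
```

>>> arm_command([
  [[0, -0.003, 0, 0, 0, 0, 0.06], [0, -0.003, 0, 0, 0, 0, 0.06], [0, -0.003, 0, 0, 0, 0, 0.06], [0, -0.003, 0, 0, 0, 0, 0.06], [0, -0.003, 0, 0, 0, 0, 0.06]],
])

```text
t: 12.7
tool_pos: [0.5706, 0.0269, 0.1263]
ee_rot: [-0.0, 0.713, 0.701, -0.0]
ft_force: [-1.0, 0.5, 0.5]
width: 0.0602
finger_force: 0.1
```

>>> arm_command([
  [[0, -0.003, 0, 0, 0, 0, 0.06], [0, -0.003, 0, 0, 0, 0, 0.06], [0, -0.003, 0, 0, 0, 0, 0.06], [0, -0.003, 0, 0, 0, 0, 0.06], [0, -0.003, 0, 0, 0, 0, 0.06]],
])

```text
t: 13.32
tool_pos: [0.5706, 0.0119, 0.1263]
ee_rot: [0.0, 0.713, 0.701, -0.0]
ft_force: [-0.3, -0.5, 0.5]
width: 0.0601
finger_force: 0.0
```

>>> arm_command([
  [[0, -0.003, 0, 0, 0, 0, 0.06], [0, -0.003, 0, 0, 0, 0, 0.06], [0, -0.003, 0, 0, 0, 0, 0.06], [0, -0.003, 0, 0, 0, 0, 0.06], [0, -0.003, 0, 0, 0, 0, 0.06]],
])

```text
t: 13.95
tool_pos: [0.5706, -0.0031, 0.1263]
ee_rot: [-0.0, 0.713, 0.701, -0.0]
ft_force: [-0.1, -0.4, 0.2]
width: 0.0601
finger_force: 0.0
```

```bash
python3 - <<'E'
from h import *
a=manip.capture("side")[130:340,210:430];b=manip.capture("top")[140:320,205:415]
cv2.imwrite("pics/c5.png",np.hstack([cv2.resize(a,(400,400)),cv2.resize(b,(400,400))]))
E
```

```text
(no output)
```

View pics/c5.png

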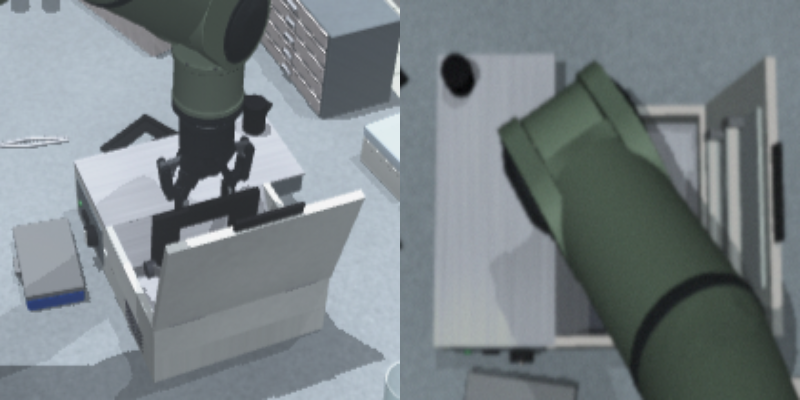

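The insert is now near vertical with the fingers behind it. I keep pushing slowly.

>>> arm_command([
  [[0, -0.003, 0, 0, 0, 0, 0.06], [0, -0.003, 0, 0, 0, 0, 0.06], [0, -0.003, 0, 0, 0, 0, 0.06], [0, -0.003, 0, 0, 0, 0, 0.06], [0, -0.003, 0, 0, 0, 0, 0.06]],
])

```text
t: 14.68
tool_pos: [0.5706, -0.0181, 0.1263]
ee_rot: [-0.0, 0.713, 0.701, -0.0]
ft_force: [0.1, 0.3, 0.3]
width: 0.0601
finger_force: 0.0
```

>>> arm_command([
  [[0, -0.003, 0, 0, 0, 0, 0.06], [0, -0.003, 0, 0, 0, 0, 0.06], [0, -0.003, 0, 0, 0, 0, 0.06], [0, -0.003, 0, 0, 0, 0, 0.06], [0, -0.003, 0, 0, 0, 0, 0.06]],
])

```text
t: 15.3
tool_pos: [0.5706, -0.0331, 0.1263]
ee_rot: [-0.0, 0.713, 0.701, -0.0]
ft_force: [0.0, 0.8, 0.5]
width: 0.0599
finger_force: 0.0
```

>>> arm_command([
  [[0, -0.003, 0, 0, 0, 0, 0.06], [0, -0.003, 0, 0, 0, 0, 0.06], [0, 0, 0, 0, 0, 0, 0.06], [0, 0, 0, 0, 0, 0, 0.06], [0, 0, 0, 0, 0, 0, 0.06]],
])

```text
t: 15.92
tool_pos: [0.5707, -0.0387, 0.1263]
ee_rot: [-0.0, 0.713, 0.701, 0.0]
ft_force: [0.2, 0.4, -0.9]
width: 0.06
finger_force: 0.0
```

```bash
cat > look.py <<'E'
from h import *
import sys
k=sys.argv[1]
for n in("side","top"): cv2.imwrite(f"pics/{n}{k}.png",manip.capture(n))
a=cv2.imread(f"pics/side{k}.png");b=cv2.imread(f"pics/top{k}.png")
# black blob in the side view above the cabinet well
for nm,im,bx in(("side",a,(250,180,350,275)),("top",b,(286,190,368,295))):
    n,l,st,c=cv2.connectedComponentsWithStats(black(im,*bx,55));print(nm,[s.tolist() for s in st[1:] if s[4]>30])
E
python3 look.py 6
```

```text
side [[315, 195, 35, 35, 443], [344, 221, 6, 13, 31], [338, 230, 6, 16, 48], [339, 245, 11, 6, 35]]
top [[286, 212, 41, 65, 473], [346, 273, 22, 22, 196]]
```

>>> arm_command([
  [[0, 0.01, 0.045, 0, 0, 0, 0.03], [0, 0.02, 0.05, 0, 0, 0, 0], [0, 0.03, 0.05, 0, 0, 0, 0], [0, 0.05, 0.04, 0, 0, 0, 0], [-0.02, 0.05, 0, 0, 0, 0, 0]],
])

```text
t: 16.65
tool_pos: [0.5517, 0.1218, 0.313]
ee_rot: [0.001, 0.713, 0.701, 0.002]
ft_force: [0.9, -0.4, -0.4]
width: -0.0002
finger_force: 0.0
```

>>> arm_command([
  [[-0.02, 0.05, 0, 0, 0, 0, 0], [-0.02, 0.05, 0, 0, 0, 0, 0], [-0.02, 0.05, 0, 0, 0, 0, 0], [-0.02, 0.03, 0, 0, 0, 0, 0], [0, 0, 0, 0, 0, 0, 0]],
])

```text
t: 17.27
tool_pos: [0.4688, 0.3025, 0.3106]
ee_rot: [-0.0, 0.711, 0.703, 0.0]
ft_force: [0.7, -0.4, -0.1]
width: -0.0
finger_force: 0.0
```

```bash
python3 st.py; python3 look.py 7; python3 - <<'E'
from h import *
a=cv2.imread("pics/top7.png")[140:320,205:415]
cv2.imwrite("pics/c7.png",cv2.resize(a,None,fx=3.5,fy=3.3,interpolation=cv2.INTER_CUBIC))
E
```

```text
t 17.27 p [0.4688 0.3025 0.3106] z [-0.     0.001 -1.   ] yaw -0.65 q [-0.09  0.43 -0.82  1.65  0.33  1.2  -0.99] w -0.0 F [ 0.7 -0.4 -0.1]
side [[344, 186, 6, 14, 54], [255, 241, 9, 18, 62], [339, 245, 11, 6, 36]]
top [[305, 210, 45, 70, 2209]]
```

View pics/c7.png

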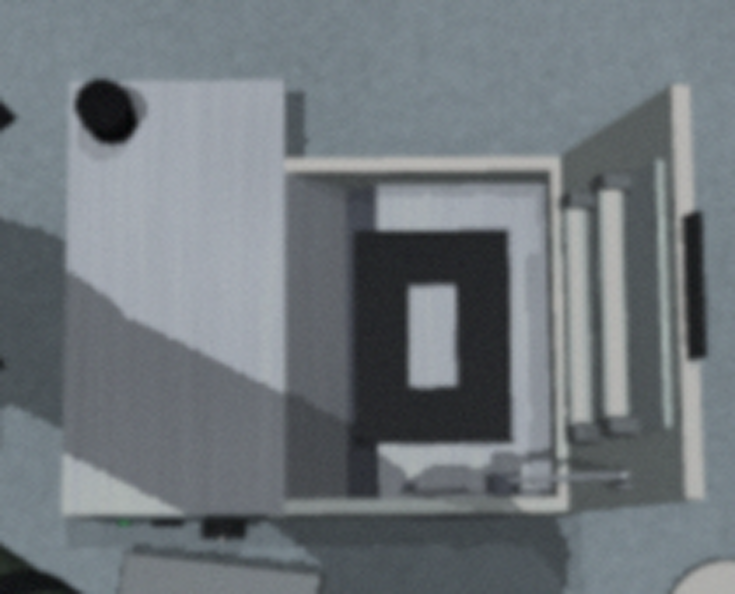

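The insert lies on the floor with its slot at crop (432,335) and its +y edge overhanging the gutter slightly. I check its size and height for flatness, and the knuckle's position at crop (502,475).

```bash
python3 - <<'E'
from h import *
im=cv2.imread("pics/top7.png")
c=max(cv2.findContours(black(im,300,200,356,280,55),cv2.RETR_EXTERNAL,2)[0],key=cv2.contourArea)
b=cv2.boxPoints(cv2.minAreaRect(c)).astype(float)
ctr=b.mean(0);b=ctr+(b-ctr)*(1+.5/28)
O=np.array([.5665,.0062,0]);th=-.015;Rz=np.array([[np.cos(th),-np.sin(th),0],[np.sin(th),np.cos(th),0],[0,0,1]])
P=np.array([onz("top",p,.074) for p in b]);print((Rz.T@(P-O).T).T.round(4),[np.linalg.norm(P[i]-P[i-1]).round(4) for i in range(4)])
f=lambda x,y:(205+x/3.5-.36,140+y/3.3-.36)
for z in(.162,.172):print(onz("top",f(502,474),z).round(4),(Rz.T@(onz("top",f(502,474),z)-O)).round(4))
E
```

```text
[[ 0.0822 -0.0147  0.074 ]
 [ 0.0811 -0.1259  0.074 ]
 [-0.093  -0.1226  0.074 ]
 [-0.0921 -0.0136  0.074 ]] [np.float64(0.1743), np.float64(0.1112), np.float64(0.1742), np.float64(0.109)]
[ 0.4577 -0.1061  0.162 ] [-0.1071 -0.1139  0.162 ]
[ 0.4571 -0.1055  0.172 ] [-0.1077 -0.1133  0.172 ]
```

The plate's short side measures 110 mm at floor height, so it lies flat. Next, the knuckle at about (0.456, -0.107, 0.162), with the tool tilted 40° towards the hinge.

>>> arm_command([
  [[0, -0.037, 0, -0.07, 0, 0, 0], [-0.003, -0.037, 0, -0.07, 0, 0, 0], [-0.003, -0.037, 0, -0.07, 0, 0, 0], [-0.003, -0.037, 0, -0.07, 0, 0, 0], [-0.003, -0.037, 0, -0.07, 0, 0, 0]],
])

```text
t: 18.0
tool_pos: [0.4584, 0.1123, 0.3105]
ee_rot: [0.126, 0.702, 0.69, -0.124]
ft_force: [0.4, 0.2, 0.0]
width: -0.0003
finger_force: 0.0
```

>>> arm_command([
  [[0, -0.037, -0.015, -0.07, 0, 0, 0], [0, -0.037, -0.02, -0.07, 0, 0, 0], [0, -0.037, -0.02, -0.07, 0, 0, 0], [0, -0.037, -0.02, -0.07, 0, 0, 0], [0, -0.037, -0.02, -0.07, 0, 0, 0]],
])

```text
t: 18.62
tool_pos: [0.4583, -0.0724, 0.2152]
ee_rot: [0.246, 0.669, 0.659, -0.242]
ft_force: [-0.1, -0.3, -0.2]
width: 0.0
finger_force: 0.0
```

>>> arm_command([
  [[0, 0, 0, 0, 0, 0, 0]],
])

```text
t: 18.75
tool_pos: [0.4573, -0.0728, 0.2143]
ee_rot: [0.244, 0.669, 0.658, -0.243]
ft_force: [0.2, 0.4, -0.1]
width: -0.0003
finger_force: 0.0
```

```bash
python3 st.py
```

```text
t 18.75 p [ 0.4573 -0.0728  0.2143] z [-0.004 -0.647 -0.762] yaw -0.79 q [ 0.01  0.48 -0.55  2.04  0.87  1.3  -1.08] w -0.0003 F [ 0.2  0.4 -0.1]
```

>>> arm_command([
  [[0, 0.006, -0.005, 0, 0, 0, 0], [0, -0.0065, -0.0076, 0, 0, 0, 0], [0, -0.0065, -0.0076, 0, 0, 0, 0], [0, -0.0065, -0.0076, 0, 0, 0, 0], [0, -0.0033, -0.0038, 0, 0, 0, 0]],
])

```text
t: 19.38
tool_pos: [0.4584, -0.0875, 0.1832]
ee_rot: [0.244, 0.67, 0.659, -0.241]
ft_force: [-0.2, 0.5, -0.2]
width: 0.0002
finger_force: 0.0
```

>>> arm_command([
  [[0, -0.0033, -0.0038, 0, 0, 0, 0], [0, -0.0033, -0.0038, 0, 0, 0, 0], [0, -0.0033, -0.0038, 0, 0, 0, 0]],
])

```text
t: 19.75
tool_pos: [0.4587, -0.097, 0.1721]
ee_rot: [0.244, 0.67, 0.659, -0.24]
ft_force: [0.3, 0.5, -0.7]
width: -0.0001
finger_force: 0.0
```

>>> arm_command([
  [[0, -0.0033, -0.0038, 0, 0, 0, 0], [0, -0.0033, -0.0038, 0, 0, 0, 0]],
])

```text
t: 20.0
tool_pos: [0.4587, -0.1036, 0.1646]
ee_rot: [0.244, 0.67, 0.659, -0.241]
ft_force: [0.5, 0.1, 0.7]
width: 0.0001
finger_force: 0.4
```

>>> arm_command([
  [[0, -0.0033, -0.0038, 0, 0, 0, 0], [0, 0, 0, 0, 0, 0, 0]],
])

```text
t: 20.25
tool_pos: [0.4585, -0.1069, 0.1607]
ee_rot: [0.244, 0.67, 0.659, -0.241]
ft_force: [-0.4, -0.2, -0.1]
width: -0.0002
finger_force: 0.0
```

>>> arm_command([
  [[0, -0.0033, -0.0038, 0, 0, 0, 0], [0, 0, 0, 0, 0, 0, 0]],
])

```text
t: 20.5
tool_pos: [0.4587, -0.1101, 0.157]
ee_rot: [0.244, 0.67, 0.659, -0.241]
ft_force: [0.5, -0.2, 1.4]
width: 0.0002
finger_force: 0.5
```

```bash
python3 st.py
```

```text
t 20.5 p [ 0.4587 -0.1101  0.157 ] z [ 0.    -0.644 -0.765] yaw -0.7 q [ 0.05  0.57 -0.51  2.1   0.99  1.18 -1.16] w 0.0002 F [ 0.5 -0.2  1.4]
```

```bash
python3 - <<'E'
from h import *
print(tri((210+487/3.5-.36,145+480/3.5-.36),(230+218/3.5-.36,170+352/3.5-.36)))
print(tri((205+502/3.5-.36,140+474/3.3-.36),(230+218/3.5-.36,170+352/3.5-.36)))
for z in(.15,.162):print(proj("side",(.455,-.107,z)))
a=manip.capture("side");s=cv2.resize(a[200:320,240:360],None,fx=4.5,fy=4.5,interpolation=cv2.INTER_CUBIC)
cv2.imwrite("pics/c8.png",s)
b=cv2.imread("pics/side7.png")
for nm,i in(("now",a),("before",b)):
    g=i[255:285,280:305];print(nm);print(g.max(2)[::2,::2])
E
python3 st.py
```

```text
(array([ 0.45424508, -0.10587546,  0.16221225]), np.float64(0.014048415534391054))
(array([ 0.45273478, -0.10470166,  0.16130104]), np.float64(0.01036772427962085))
[295.32503492 273.58090045]
[295.29531896 270.13249665]
now
[[ 54  53  54  54  51  52  54  48  54  54 124 143 143]
 [100  77  77  69  51  52  57  57 106  54 113 144 150]
 [138 143 145 143  48  52  99 110 139  81  87 211 240]
 [128 146 147 148  91  54  65 150  88 110  75 239 240]
 [132 146 144 143 141  51  53 150  54 150 107 180 208]
 [132 143 142 142 141  50  53 144  78 149 123 121 116]
 [154 138 141 142 143  52  54  98 108 139 123 118 115]
 [153 125 142 146 143  92  52  64 150  88 122 116 116]
 [154 153  91  84  90  76  53  72 148  63 122 116 117]
 [153 153 112  87  92  84  93  75  76  95 121 115 116]
 [126 153 154  87  87  71  76  80  88 121 118 114 114]
 [108 152 152 112  91  73  66  83  87 120 115 114 114]
 [108 125 151 151 148 102  55  77  77 120 115 115 115]
 [109 107 150 151 127 123  60  63  76 121 115 115 115]
 [109 108 123 149 149 123 105  98 133 120 116 114 115]]
before
[[139 137 135 135 136 136 137 135 136 166 
[... 228 characters left out ...]
114]
 [144 137 136 136 134 133 134  81  54  54 116 114 111]
 [177 134 134 135 132 111 103 106  56  52 117 111 112]
 [175 143 132 120  99  78 112 140 114  78 117 111 112]
 [176 175  85  85  86  60  99  92  87 122 117 111 113]
 [174 175 109  84  84  60  79  73  96 111 114 111 111]
 [131 175 154 116 117 106  76 122 142 117 111 109 109]
 [104 173 151 140 141 141 208 208 205 116 109 109 108]
 [103 130 173 144 140 206 208 208 206 115 109 110 109]
 [103 102 172 143 141 199 209 208 183 115 109 109 109]
 [104 103 117 141 142 140 137 194 140 113 110 109 109]]
t 20.55 p [ 0.4587 -0.11    0.1571] z [ 0.    -0.644 -0.765] yaw -0.7 q [ 0.05  0.57 -0.51  2.1   0.99  1.18 -1.16] w -0.0001 F [ 0.5 -0.6 -0.1]
```

The knuckle's pixels have moved down by about 4 px, so it is yielding. I keep pressing.

>>> arm_command([
  [[0, -0.0033, -0.0038, 0, 0, 0, 0], [0, -0.0033, -0.0038, 0, 0, 0, 0], [0, 0, 0, 0, 0, 0, 0]],
])

```text
t: 20.92
tool_pos: [0.4586, -0.1165, 0.1492]
ee_rot: [0.244, 0.67, 0.659, -0.24]
ft_force: [-0.4, 2.3, 2.8]
width: -0.0002
finger_force: 1.8
```

>>> arm_command([
  [[0, -0.0033, -0.0038, 0, 0, 0, 0], [0, 0, 0, 0, 0, 0, 0]],
])

```text
t: 21.18
tool_pos: [0.4587, -0.1192, 0.1454]
ee_rot: [0.244, 0.669, 0.659, -0.24]
ft_force: [-1.9, 7.5, 5.0]
width: 0.0003
finger_force: 4.9
```

```bash
python3 - <<'E'
from h import *
a=manip.capture("side");cv2.imwrite("pics/side9.png",a);b=manip.capture("top");cv2.imwrite("pics/top9.png",b)
print(a[255:295,280:305].max(2)[::2,::2]); print(manip.get_state()["ft_force"])
# lid top-edge position in side view: before vs now along a column
o=cv2.imread("pics/side7.png")
for c in (330,350,370,390): print(c,[int(np.argmax(np.diff(i[200:300,c].max(1).astype(int)))+200) for i in (o,a)])
d=cv2.absdiff(o,a).max(2)[225:330,340:420];print((d>25).sum())
E
```

```text
[[ 54 134 140  49  47  51  54  51 101 123 123 122 122]
 [ 53  54 131  69  49  54  54  50 100 123 122 122 122]
 [ 53  54  54  54  49  54  54  50 122 123 123 122 122]
 [ 59  53  54  53  54  52  53  54 119 122 121 123 122]
 [132 103  79  76  61  49  52  61 120 123 123 121 121]
 [131 142 142 142 140  49  51 142 122 122 122 122 121]
 [154 137 141 141 142  52  53  99 121 121 120 121 121]
 [152 125 142 145 143  84  52  63 120 120 121 120 121]
 [153 152 101  74  89  75  49  52 121 121 121 120 121]
 [152 152 111 100  79  87  49  53 120 122 122 121 120]
 [125 153 153  88 100 120  55  53 121 122 120 120 122]
 [109 152 151  95  88 101 119  84 119 121 121 120 120]
 [108 124 151 151  89  89  97  95 120 121 122 122 122]
 [108 106 150 150 126  91  55  91 120 122 120 120 122]
 [109 108 122 149 148 143  57  93 120 121 121 123 123]
 [109 109 106 156 151 125  74  89 121 121 122 122 121]
 [109 109 108 136 158 150 123  92 121 122 121 121 121]
 [ 83 110 109 106 178 148 122 104 121 120 121 121 121]
 [ 61 108 108 107 135 150 149 105 120 122 122 122 121]
 [ 60  85 110 107 106 178 147 104 123 122 123 123 121]]
[-2.49106436  8.10267241  3.12353931]
330 [250, 240]
350 [201, 201]
370 [242, 232]
390 [234, 224]
1621
```

```bash
python3 - <<'E'
from h import *
# outer-top corner of lid edge (cab x=0): shut underside level with rim => outer face at +12 mm
for deg in (107,105,100,95,90,85):
    t=np.radians(deg);e=np.array([np.cos(t),np.sin(t)]);n=np.array([-np.sin(t),np.cos(t)])
    r=[]
    for xx in(.48,.60,.65):
        p=np.array([-.154,.11])+.196*e+.012*n; r.append(proj("side",(xx,p[0],p[1])).round(1).tolist())
    print(deg,r)
E
```

```text
107 [[325.7, 260.4], [375.9, 245.9], [396.0, 240.1]]
105 [[324.6, 257.6], [374.7, 243.2], [394.7, 237.5]]
100 [[321.6, 251.1], [371.4, 236.9], [391.4, 231.3]]
95 [[318.5, 244.9], [368.1, 231.1], [388.0, 225.5]]
90 [[315.5, 239.3], [364.8, 225.7], [384.6, 220.3]]
85 [[312.5, 234.3], [361.4, 220.9], [381.1, 215.6]]
```

The lid's edge has moved from about 105° to 96.5°, so the stay is past straight and broken. I retract, cross over high and go behind the lid.

>>> arm_command([
  [[0, 0.013, 0.015, 0, 0, 0, 0], [0, 0.013, 0.015, 0, 0, 0, 0], [0, 0.013, 0.015, 0, 0, 0, 0], [0, 0.013, 0.015, 0, 0, 0, 0], [0, 0, 0.045, 0, 0, 0, 0]],
])

```text
t: 21.9
tool_pos: [0.4582, -0.0665, 0.2511]
ee_rot: [0.244, 0.669, 0.66, -0.241]
ft_force: [0.3, -0.8, 1.1]
width: -0.0003
finger_force: 0.0
```

>>> arm_command([
  [[0.027, 0, 0.045, 0.14, 0, 0, 0], [0.027, 0, 0.045, 0.14, 0, 0, 0], [0.027, 0, 0.045, 0.14, 0, 0, 0], [0.027, 0, 0.045, 0.14, 0, 0, 0], [0, 0, 0.01, 0.14, 0, 0, 0]],
])

```text
t: 22.52
tool_pos: [0.5682, -0.0669, 0.4444]
ee_rot: [-0.0, 0.712, 0.702, 0.004]
ft_force: [-0.1, 1.3, -1.4]
width: 0.0002
finger_force: 0.0
```

>>> arm_command([
  [[0, -0.03, 0, 0, 0, 0, 0], [0, -0.04, 0, 0, 0, 0, 0], [0, -0.04, 0, 0, 0, 0, 0], [0, -0.04, 0, 0, 0, 0, 0], [0, -0.035, 0, 0, 0, 0, 0]],
])

```text
t: 23.15
tool_pos: [0.5664, -0.2535, 0.4415]
ee_rot: [-0.0, 0.712, 0.702, 0.0]
ft_force: [-0.2, 0.6, -0.4]
width: -0.0003
finger_force: 0.0
```

>>> arm_command([
  [[0, 0, 0, 0, 0, 0, 0]],
])

```text
t: 23.28
tool_pos: [0.5661, -0.2548, 0.4408]
ee_rot: [-0.0, 0.714, 0.701, -0.0]
ft_force: [0.4, 0.9, -0.5]
width: -0.0001
finger_force: 0.0
```

```bash
python3 st.py; python3 - <<'E'
from h import *
a=manip.capture("side");b=manip.capture("top");cv2.imwrite("pics/side10.png",a);cv2.imwrite("pics/top10.png",b)
o=cv2.imread("pics/side7.png")
for c in (330,370,390): print(c,[int(np.argmax(np.diff(i[200:300,c].max(1).astype(int)))+200) for i in (o,a)])
for x in (.45,.68): print(proj("top",(x,-.175,.305)))
E
```

```text
t 23.27 p [ 0.5661 -0.2548  0.4408] z [-0.001  0.    -1.   ] yaw -1.06 q [ 0.68  0.43 -0.55  1.26  0.22  1.51  0.14] w -0.0001 F [ 0.4  0.9 -0.5]
330 [250, 240]
370 [242, 206]
390 [234, 224]
[386.79963336 282.01644225]
[381.86190928 170.54161564]
```

```bash
python3 - <<'E'
import numpy as np
th=np.radians(np.r_[100:20:-3,20:8:-2,8:-.1:-1]);r=.165
y=-.154+r*np.cos(th)-.012*np.sin(th)-.011;z=.11+r*np.sin(th)+.012*np.cos(th)
print(len(th),y[0].round(4),z[0].round(4),y[-1].round(4),z[-1].round(4))
print(np.c_[np.degrees(th[1:]),np.diff(y.round(4)),np.diff(z.round(4))].round(4).tolist())
E
```

```text
42 -0.2055 0.2704 0.0 0.122
[[97.0, 0.0085, 0.0019], [94.0, 0.0085, 0.0015], [91.0, 0.0086, 0.001], [88.0, 0.0087, 0.0005], [85.0, 0.0086, 0.0001], [82.0, 0.0087, -0.0003], [79.0, 0.0086, -0.0008], [76.0, 0.0086, -0.0013], [73.0, 0.0085, -0.0017], [70.0, 0.0084, -0.0021], [67.0, 0.0082, -0.0026], [64.0, 0.0081, -0.003], [61.0, 0.008, -0.0035], [58.0, 0.0078, -0.0038], [55.0, 0.0075, -0.0043], [52.0, 0.0073, -0.0046], [49.0, 0.0071, -0.005], [46.0, 0.0068, -0.0054], [43.0, 0.0065, -0.0057], [40.0, 0.0062, -0.006], [37.0, 0.0059, -0.0064], [34.0, 0.0055, -0.0067], [31.0, 0.0052, -0.0069], [28.0, 0.0048, -0.0072], [25.0, 0.0044, -0.0075], [22.0, 0.004, -0.0077], [20.0, 0.0024, -0.0052], [18.0, 0.0023, -0.0053], [16.0, 0.0021, -0.0054], [14.0, 0.0019, -0.0054], [12.0, 0.0017, -0.0056], [10.0, 0.0015, -0.0055], [8.0, 0.0013, -0.0057], [7.0, 0.0006, -0.0028], [6.0, 0.0005, -0.0028], [5.0, 0.0005, -0.0029], [4.0, 0.0005, -0.0028], [3.0, 0.0003, -0.0029], [2.0, 0.0004, -0.0028], [1.0, 0.0003, -0.0029], [0.0, 0.0002, -0.0029]]
```

>>> arm_command([
  [[0, 0, -0.04, 0, 0, 0, 0], [0, 0, -0.045, 0, 0, 0, 0], [0, 0, -0.045, 0, 0, 0, 0], [0, 0, -0.04, 0, 0, 0, 0], [0, 0.01, 0, 0, 0, 0, 0]],
])

```text
t: 24.0
tool_pos: [0.5657, -0.2414, 0.2691]
ee_rot: [-0.002, 0.712, 0.702, -0.001]
ft_force: [-0.6, 0.3, 0.6]
width: -0.0002
finger_force: 0.0
```

>>> arm_command([
  [[0, 0.02, 0, 0, 0, 0, 0], [0, 0.01, 0, 0, 0, 0, 0], [0, 0, 0, 0, 0, 0, 0]],
])

```text
t: 24.38
tool_pos: [0.5672, -0.2117, 0.2721]
ee_rot: [0.001, 0.712, 0.702, 0.0]
ft_force: [0.7, -0.9, -0.6]
width: -0.0002
finger_force: 0.0
```

>>> arm_command([
  [[0, 0.006, 0, 0, 0, 0, 0], [0, 0.0085, 0.001, 0, 0, 0, 0], [0, 0.0085, 0.001, 0, 0, 0, 0], [0, 0.0086, 0.001, 0, 0, 0, 0], [0, 0.0087, 0.0005, 0, 0, 0, 0]],
])

```text
t: 25.0
tool_pos: [0.5668, -0.1721, 0.2744]
ee_rot: [0.0, 0.713, 0.701, 0.0]
ft_force: [2.7, -4.6, 1.1]
width: -0.0005
finger_force: 2.3
```

>>> arm_command([
  [[0, 0.0086, 0, 0, 0, 0, 0], [0, 0.0087, -0.0003, 0, 0, 0, 0], [0, 0.0086, -0.0008, 0, 0, 0, 0], [0, 0.0086, -0.0013, 0, 0, 0, 0], [0, 0.0085, -0.0017, 0, 0, 0, 0]],
])

```text
t: 25.62
tool_pos: [0.5666, -0.1289, 0.27]
ee_rot: [-0.0, 0.713, 0.701, 0.0]
ft_force: [1.6, -3.7, 3.0]
width: 0.0004
finger_force: 2.0
```

```bash
python3 st.py
```

```text
t 25.62 p [ 0.5666 -0.1289  0.27  ] z [-0.  0. -1.] yaw -0.91 q [ 0.53  0.46 -0.57  1.65  0.27  1.11 -0.14] w 0.0004 F [ 1.6 -3.7  3. ]
```

Forces of 4–5 N match the hinge friction, so the lid is moving. I continue along the arc.

>>> arm_command([
  [[0, 0.0084, -0.0021, 0, 0, 0, 0], [0, 0.0082, -0.0026, 0, 0, 0, 0], [0, 0.0081, -0.003, 0, 0, 0, 0], [0, 0.008, -0.0035, 0, 0, 0, 0], [0, 0.0078, -0.0038, 0, 0, 0, 0]],
])

```text
t: 26.25
tool_pos: [0.5666, -0.0885, 0.2548]
ee_rot: [-0.0, 0.713, 0.701, -0.0]
ft_force: [1.5, -1.6, 3.2]
width: 0.0001
finger_force: 1.6
```

>>> arm_command([
  [[0, 0.0075, -0.0043, 0, 0, 0, 0], [0, 0.0073, -0.0046, 0, 0, 0, 0], [0, 0.0071, -0.005, 0, 0, 0, 0], [0, 0.0068, -0.0054, 0, 0, 0, 0], [0, 0.0065, -0.0057, 0, 0, 0, 0]],
])

```text
t: 26.88
tool_pos: [0.5666, -0.0534, 0.2297]
ee_rot: [-0.0, 0.713, 0.701, -0.0]
ft_force: [1.9, -1.6, 2.0]
width: 0.0001
finger_force: 1.3
```

>>> arm_command([
  [[0, 0.0062, -0.006, 0, 0, 0, 0], [0, 0.0059, -0.0064, 0, 0, 0, 0], [0, 0.0055, -0.0067, 0, 0, 0, 0], [0, 0.0052, -0.0069, 0, 0, 0, 0], [0, 0.0048, -0.0072, 0, 0, 0, 0]],
])

```text
t: 27.5
tool_pos: [0.5666, -0.0259, 0.1964]
ee_rot: [-0.0, 0.713, 0.701, -0.0]
ft_force: [0.3, -0.6, 3.0]
width: -0.0005
finger_force: 1.0
```

```bash
python3 st.py
```

```text
t 27.5 p [ 0.5666 -0.0259  0.1964] z [-0.  0. -1.] yaw -0.92 q [ 0.35  0.52 -0.57  1.77  0.34  0.95 -0.37] w -0.0005 F [ 0.3 -0.6  3. ]
```

>>> arm_command([
  [[0, 0.0044, -0.0075, 0, 0, 0, 0], [0, 0.004, -0.0077, 0, 0, 0, 0], [0, 0.0024, -0.0052, 0, 0, 0, 0], [0, 0.0023, -0.0053, 0, 0, 0, 0], [0, 0.0021, -0.0054, 0, 0, 0, 0]],
])

```text
t: 28.12
tool_pos: [0.5666, -0.011, 0.1655]
ee_rot: [-0.0, 0.713, 0.701, -0.0]
ft_force: [0.2, 0.9, 2.1]
width: -0.0002
finger_force: 0.8
```

>>> arm_command([
  [[0, 0.0019, -0.0054, 0, 0, 0, 0], [0, 0.0017, -0.0056, 0, 0, 0, 0], [0, 0.0015, -0.0055, 0, 0, 0, 0], [0, 0.0013, -0.0045, 0, 0, 0, 0], [0, 0.0006, -0.0028, 0, 0, 0, 0]],
])

```text
t: 28.75
tool_pos: [0.5666, -0.0042, 0.1417]
ee_rot: [-0.0, 0.713, 0.701, -0.0]
ft_force: [0.4, 0.1, 1.4]
width: 0.0002
finger_force: 0.6
```

>>> arm_command([
  [[0, 0.0005, -0.0028, 0, 0, 0, 0], [0, 0.0005, -0.0028, 0, 0, 0, 0], [0, 0.0005, -0.0028, 0, 0, 0, 0], [0, 0.0003, -0.0028, 0, 0, 0, 0], [0, 0, 0, 0, 0, 0, 0]],
])

```text
t: 29.38
tool_pos: [0.5665, -0.0022, 0.1306]
ee_rot: [-0.0, 0.713, 0.701, -0.0]
ft_force: [0.2, -0.4, -0.3]
width: -0.0001
finger_force: 0.0
```

```bash
python3 st.py
```

```text
t 29.38 p [ 0.5665 -0.0022  0.1306] z [-0.001  0.    -1.   ] yaw -0.91 q [ 0.28  0.6  -0.53  1.83  0.4   0.82 -0.47] w -0.0001 F [ 0.2 -0.4 -0.3]
```

>>> arm_command([
  [[0, 0, -0.002, 0, 0, 0, 0], [0, 0, -0.002, 0, 0, 0, 0], [0, 0, -0.002, 0, 0, 0, 0]],
])

```text
t: 29.75
tool_pos: [0.5667, -0.0022, 0.1247]
ee_rot: [-0.0, 0.713, 0.701, 0.0]
ft_force: [0.6, 1.9, 0.6]
width: 0.0002
finger_force: 0.6
```

>>> arm_command([
  [[0, 0, -0.0015, 0, 0, 0, 0], [0, 0, 0, 0, 0, 0, 0]],
])

```text
t: 30.0
tool_pos: [0.5666, -0.0024, 0.1232]
ee_rot: [-0.0, 0.713, 0.701, -0.0]
ft_force: [-0.6, -0.6, 0.7]
width: -0.0002
finger_force: 0.0
```

>>> arm_command([
  [[0, 0, -0.001, 0, 0, 0, 0], [0, 0, 0, 0, 0, 0, 0]],
])

```text
t: 30.25
tool_pos: [0.5666, -0.0024, 0.1223]
ee_rot: [-0.0, 0.713, 0.701, -0.0]
ft_force: [0.4, 0.1, -0.3]
width: -0.0
finger_force: 0.0
```

>>> arm_command([
  [[0, 0, -0.001, 0, 0, 0, 0], [0, 0, 0, 0, 0, 0, 0]],
])

```text
t: 30.5
tool_pos: [0.5667, -0.0023, 0.122]
ee_rot: [0.0, 0.713, 0.701, -0.0]
ft_force: [-6.2, -0.5, 14.4]
width: 0.0
finger_force: 7.2
```

The tip meets a hard stop at z = 0.122, exactly the shut lid's outer face. I retract and check.

>>> arm_command([
  [[0, 0, 0.01, 0, 0, 0, 0], [0, 0, 0.04, 0, 0, 0, 0], [0, 0, 0.05, 0, 0, 0, 0], [0, 0, 0.05, 0, 0, 0, 0], [0, 0, 0.05, 0, 0, 0, 0]],
])

```text
t: 31.12
tool_pos: [0.5664, -0.0023, 0.3235]
ee_rot: [0.0, 0.713, 0.701, 0.0]
ft_force: [-0.1, -0.7, -0.0]
width: 0.0004
finger_force: 0.0
```

>>> arm_command([
  [[-0.02, -0.04, 0.02, 0, 0, 0, 0], [-0.03, -0.055, 0.02, 0, 0, 0, 0], [-0.03, -0.055, 0, 0, 0, 0, 0], [-0.03, -0.055, 0, 0, 0, 0, 0], [-0.03, -0.055, 0, 0, 0, 0, 0]],
])

```text
t: 31.75
tool_pos: [0.427, -0.2607, 0.361]
ee_rot: [0.0, 0.713, 0.701, 0.0]
ft_force: [1.4, -0.8, 0.7]
width: 0.0001
finger_force: 0.0
```

```bash
python3 st.py; python3 - <<'E'
from h import *
a=manip.capture("side")[130:350,180:430];b=manip.capture("top")[60:340,130:510]
cv2.imwrite("pics/c11.png",np.hstack([cv2.resize(a,(340,300)),cv2.resize(b,(456,300))]))
E
```

```text
t 31.75 p [ 0.427  -0.2607  0.361 ] z [ 0.001 -0.001 -1.   ] yaw -0.91 q [ 0.85  0.23 -0.51  1.72  0.12  1.22  0.29] w 0.0001 F [ 1.4 -0.8  0.7]
```

View pics/c11.png

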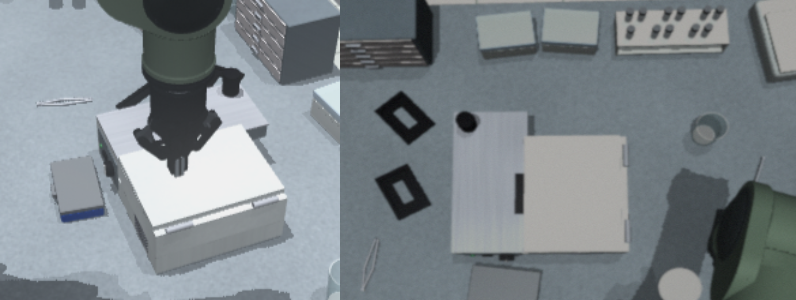

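The lid lies flat over the well, with its tab at (519,193) on the shelf. The bystanders in view are where they were and the arm is clear, so I hand in.

```bash
python3 -c "
from station import manip
print(manip.hand_in())"
```

```text
the job is handed in; nothing more can be done
None
```

I turned the insert over in the cabinet so its recess faces down, broke the stay, shut the lid fully and handed the job in at about 32 s; the insert lies flat but overhangs the gutter by about 20 mm, and the other things I could see in the last picture are where they were.

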